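# Lay a tall glass bottle down on the annealing pad

## Robot

A 6-joint arm with a two-finger parallel gripper is mounted at the origin on the work surface. World frame = base frame: x ahead of the robot, y to its left, z up, the work surface at z = 0. Lengths are in m, angles in rad, forces in N, time in s.
With the tool pointing down it reaches from about 0.15 to 0.775 m from the base axis. Payload 6.1 kg.
Tool frame: the origin (TCP) lies at the very end of the fingers, on their centre line; the grasp point (between the pads) lies robot.grip_point_offset behind it (robot.grip_point_offset is the distance from the TCP to the grasp point, in m); z points along the fingers, y is the line along which they close (so a half turn about z gives the same grasp; the last joint's range is limited). The gripper opens to 85 mm and grips with 20 to 120 N. Pads are 22 mm wide; open, the fingers measure 114 mm over their backs; the gripper's body (76 mm by 85 mm) begins 54 mm behind the grasp point. The pads swing forward as they close: fully open they stand 13 mm farther back than shut.
Start: joints at [1.236, 0.126, -0.04, 1.405, 0, 1.571], TCP at [0.172, 0.496, 0.231] pointing down, gripper open.
Joint ranges: [-2.72, 2.72], [-0.95, 1.95], [-1.27, 1.35], [-1.78, 2.02], [-1.46, 1.47], [-3.14, 3.14]. Speed limits (rad/s): [2.39, 2.39, 3.01, 3.14, 3.14, 3.14].

## Interface

Orientations are given as a rotation vector (axis times angle).
In Python, from cell import robot gives the robot as it stands. The module is installed in compiled form; this text tells all that it offers.
- The arm moves only by the shell command python3 -m pendant 'ROWS'. ROWS is JSON, a list of rows, each a list of 3 entries, a list of its own where there are three numbers: the closure, from -1 (fully open) to 1 (shut), then the shift along the world's x, y, z each as a share of 200 mm, from -1 to 1, then the turn, a rotation vector about the world's x, y, z each as a share of 180 degrees, from -1 to 1. In form: [[hand, [tx, ty, tz], [wx, wy, wz]], ...]. A call has 1 to 5 rows; each row is the pose to reach, as a shift and turn from the pose commanded when the call began, turning the shorter way round; what a row does not reach only later rows make up. A row lasts 1/10 s, in which the tool goes at most 50 mm and 8.59 degrees, less where a joint would pass 70% of its speed; a pose out of reach is approached as far as the arm can. A call with a number of a shift or a turn outside -1 to 1 is refused whole. A call with a gripper value outside its range is refused whole. The fingers move at their own pace and stop on an object; the grip force is fixed at half the most. Time passes only in rows, so rows that repeat a pose let the fingers close. It gives the time, the measured TCP pose, the force, the opening and the grip force at its end, in the units of the state.
- robot.read_state(): the state, without advancing time (a new reading comes with each control period).
- robot.get_image(name): name is "scene" or "top" or "wrist"; returns a dict with "color" (384x512x3 uint8, red, green, blue), "fx", "fy", "cx", "cy" (pixels), "T" (4x4, takes a point from camera to world coordinates); the wrist camera has in their place "hand_eye" (4x4, takes a point from camera to tool coordinates, whose origin is the TCP and whose axes are the flange's). Camera axes: x right, y down, z forward; pixel columns grow to the right and rows downward; lengths in m; the calibration is good to about 2 mm. A picture is of the moment at which its call begins: read the wrist's pose just before it. There is no depth.
- robot.sign_off(): hands the job in; it is judged then, once.
The state is a dict: "time_s": time; "qpos": joint angles; "qvel": joint speeds; "effort": joint torques, N m; "eef_pos": TCP position; "ee_rot": TCP orientation; "wrist_force": force on the tool from outside, world axes, zero at the start; "ft_torque": the same for the moment, N m; "opening": opening from 0.0 (shut) to 1.0 (fully open); "gripper_force": force on a finger pad.
Only numpy, scipy, OpenCV 4.12 (cv2) and the standard library are available. Lean on these libraries where they do the work, as an engineer would, in place of code of your own. Each camera call takes 0.05 s, during which the arm holds its last target. There are 200 camera calls.

## Task

Without gripping or lifting it, push the tall amber glass bottle along the bench, upright, until its foot meets the red stop edge of the pale fibre-board pad. Then tip it over that edge and ease it down gently under control all the way, never letting it topple freely, so that it lies on its side along the pad with its foot end at the stop edge and its neck pointing away from it. Leave the jar, the wooden mould and the paddle where they are, and finish with the hand clear.

Things in the scene. Friction and masses are not known exactly. Their poses are not given: they have to be found in the camera images.
- pad: Pale fibre-board pad, 260 x 150 mm, 8 mm thick, fixed flat on the bench. Origin: middle of its stop edge, at bench level. x: from the stop edge along the pad's length (the way the bottle must fall), y: along the stop edge, z: up. The stop edge is a red metal strip, 12 mm wide, level with the board; its upright outer face at x = 0 stops the bottle's foot.
- bottle: Loose amber bottle, 0.35 to 0.55 kg, 190 mm tall, upright 20 to 55 mm short of the stop edge. Body 64 x 64 mm, 115 mm high; shoulder up to 131 mm; round neck 22 mm across; lip 26 mm across, top 8 mm. Origin: centre of the foot; z to the mouth; x square to the side facing the pad (within 0.15 rad of pad x). Centre of mass 69 mm up: leaning over 0.43 rad it falls by itself.
- bottle_foot (a point): Middle of the bottle's lower edge on the side that faces the pad: 32 mm along the bottle's x from the foot centre, at foot height.
- bottle_mouth (a point): Centre of the bottle's mouth, on its axis, 190 mm above the foot.
- jar_mid (a point): Bystander: centre of a closed green jar with a black cap, 52 mm in diameter, 75 mm tall, standing on the bench beside the pad (about 160 mm out along the pad's -y).
- mould_mid (a point): Bystander: centre of a dark wooden cup-shaped mould, 72 mm in diameter, 50 mm tall, with a 110 mm long handle 18 mm thick, on the bench beside the pad (about 165 mm out along the pad's +y).
- paddle_grip (a point): Bystander: middle of the handle of a flat wooden paddle about 280 mm long and 20 mm high, lying on the bench beside the pad (about 150 mm out along the pad's -y).
Not all that is in view belongs to the job. Leave any purple or turquoise look-alike of the bottle alone.

How it is judged:
By the outcome, as a careful person would: the job done as asked, in the order asked, and still so for the second after the job is handed in, with the robot touching nothing.
It also fails if it takes over 61 s, if anything falls off the work surface, if the arm or the gripper's body presses on something with over 40 N, if the wrist force passes 120 N, or if a joint passes its speed limit or range.

## Working session

There is one attempt and no reset: what is moved stays moved. The work goes in short steps, Python scripts to look and compute and a shell command to move; the robot and the scene stay as the last step left them, time stands still between calls to the robot, and variables do not carry over. Pictures are saved under pics/ and viewed, at most 10 in all, crops included, and the job is handed in when it is done.

```bash
mkdir -p pics; ls; python3 - <<'E'
from cell import robot
import cv2,numpy as np
s=robot.read_state()
print({k:np.round(v,3).tolist() if not isinstance(v,(int,float)) else v for k,v in s.items()})
for n in("scene","top"):
    im=robot.get_image(n); cv2.imwrite(f"pics/{n}0.png",im["color"][:,:,::-1])
    np.savez(f"pics/{n}0.npz",**im)
    print(n,im["fx"],im["fy"],im["cx"],im["cy"],np.round(im["T"],4).tolist())
print(robot.grip_point_offset)
E
```

```text
pics
{'time_s': 0.0, 'qpos': [1.236, 0.126, -0.041, 1.405, 0.0, 1.571], 'qvel': [0.001, 0.002, 0.0, 0.0, 0.001, 0.0], 'effort': [0.0, -43.591, 35.292, 0.017, -0.0, -0.0], 'eef_pos': [0.172, 0.495, 0.231], 'ee_rot': [-0.523, -3.097, 0.002], 'wrist_force': [0.088, 0.079, 0.088], 'ft_torque': [-0.002, -0.029, 0.004], 'gripper_force': 0.0, 'opening': 0.9991758896790859}
scene 388.8896235642837 388.8896235642837 261.7318585788809 189.50477201756962 [[0.2796, 0.6779, -0.6799, 1.0686], [0.9601, -0.1979, 0.1975, -0.1533], [-0.0007, -0.708, -0.7062, 0.6636], [0.0, 0.0, 0.0, 1.0]]
top 415.7910988416489 415.7910988416489 250.99581295160596 189.1790629617034 [[0.0163, -0.9913, 0.1304, 0.4368], [-0.9995, -0.0127, 0.028, -0.0318], [-0.0261, -0.1308, -0.9911, 1.0601], [0.0, 0.0, 0.0, 1.0]]
0.0187
```

View pics/scene0.png

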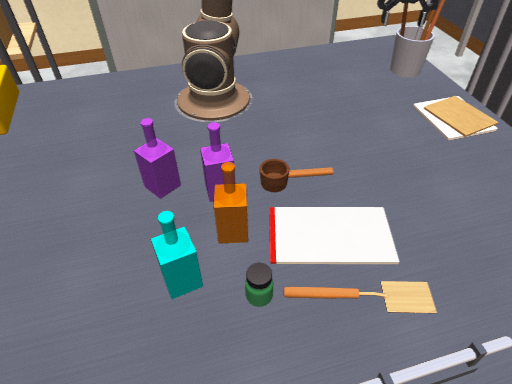

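View pics/top0.png

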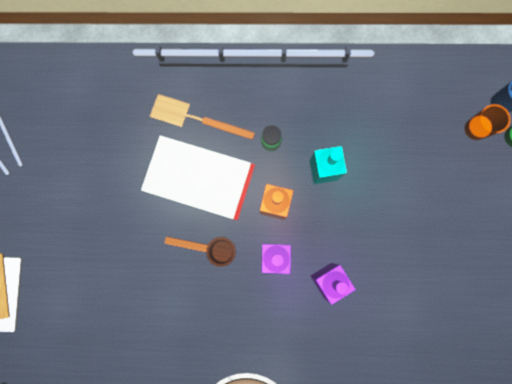

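The scene view shows the amber bottle at about (231,210), with the red edge at (272,235). The top view has the bottle at (277,200), the red edge from (253,165) to (237,217), and a purple look-alike at (277,258) between the base and the bottle. So I'll push from behind (−y side), then cage the neck from a steep angle.

```bash
cat > h.py <<'E'
import numpy as np,cv2
from scipy.spatial.transform import Rotation as R
def ray(im,p):
    T=im["T"]; d=T[:3,:3]@np.array([(p[0]-im["cx"])/im["fx"],(p[1]-im["cy"])/im["fy"],1.]); return T[:3,3],d
def onz(im,p,z):
    o,d=ray(im,p); return o+d*(z-o[2])/d[2]
def tri(a,p,b,q):
    o1,d1=ray(a,p);o2,d2=ray(b,q)
    s=np.linalg.lstsq(np.c_[d1,-d2],o2-o1,rcond=None)[0]
    x,y=o1+s[0]*d1,o2+s[1]*d2; return (x+y)/2,np.linalg.norm(x-y)
def hsv(im): return cv2.cvtColor(np.ascontiguousarray(im["color"]),cv2.COLOR_RGB2HSV)
def big(m,box=None):
    m=m.astype(np.uint8)
    if box: 
        k=np.zeros_like(m);k[box[1]:box[3],box[0]:box[2]]=1;m&=k
    c=max(cv2.findContours(m,cv2.RETR_EXTERNAL,cv2.CHAIN_APPROX_NONE)[0],key=cv2.contourArea);return c[:,0,:].astype(np.float32)
E
python3 - <<'E'
from h import *
ims={n:dict(np.load(f"pics/{n}0.npz")) for n in("scene","top")}
t,s=ims["top"],ims["scene"]
box={"top":((120,120,262,225),(255,178,300,222)),"scene":((262,195,405,272),(205,160,255,250))}
for n in box:
    im=ims[n];h=hsv(im);H,S,V=h[...,0].astype(int),h[...,1],h[...,2]
    red=((H<5)|(H>174))&(S>150)&(V>100)
    white=(S<40)&(V>150)
    c=big(red|white,box[n][0]); r=cv2.minAreaRect(c)
    q=cv2.approxPolyDP(c,8,True)[:,0]
    print(n,"pad px",q.tolist());print("  ",[np.round(onz(im,p,.008)[:2],4).tolist() for p in q])
    rc=big(red,box[n][0]);print(" red ctr",np.round(onz(im,rc.mean(0),.008),4))
    am=(H>6)&(H<20)&(S>150)&(V>60)
    c=big(am,box[n][1]);q=cv2.approxPolyDP(c,3,True)[:,0]
    print(n,"bottle px",q.tolist(),"area",cv2.contourArea(c),"Vs",np.percentile(V[am],[5,50,95]))
E
python3 - <<'E'
import cv2
a=cv2.imread('pics/scene0.png')[150:260,190:290];b=cv2.imread('pics/top0.png')[150:260,215:315]
cv2.imwrite('pics/c0.png',cv2.resize(cv2.hconcat([a,b]),(800,440),interpolation=cv2.INTER_CUBIC))
E
```

```text
top pad px [[159.0, 135.0], [140.0, 189.0], [237.0, 218.0], [253.0, 165.0], [235.0, 215.0], [250.0, 162.0]]
   [[0.7149, 0.2407], [0.572, 0.2834], [0.5012, 0.0322], [0.638, -0.0062], [0.5087, 0.0374], [0.6458, 0.0016]]
 red ctr [0.569 0.016 0.008]
top bottle px [[267.0, 185.0], [262.0, 203.0], [266.0, 209.0], [261.0, 210.0], [285.0, 216.0], [292.0, 191.0]] area 649.5 Vs [ 83. 215. 249.]
scene pad px [[270.0, 207.0], [271.0, 263.0], [399.0, 261.0], [383.0, 207.0]]
   [[0.4971, 0.0323], [0.6432, -0.0105], [0.7108, 0.2385], [0.5694, 0.28]]
 red ctr [0.5765 0.0128 0.008 ]
scene bottle px [[226.0, 162.0], [221.0, 167.0], [227.0, 179.0], [224.0, 184.0], [215.0, 185.0], [219.0, 242.0], [247.0, 241.0], [245.0, 184.0], [230.0, 183.0], [233.0, 178.0], [227.0, 175.0], [234.0, 165.0]] area 1901.5 Vs [ 74. 122. 237.]
```

View pics/c0.png

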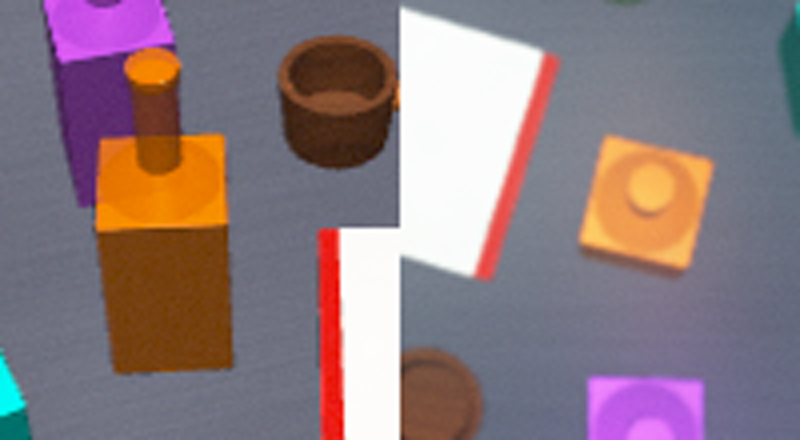

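The crop shows the top-face corners in the top view near (266,184), (293,190), (287,215) and (260,210). In the scene view the lower far-side edge runs from (219,243) to (248,242), and the mouth is near (228,167).

```bash
python3 - <<'E'
from h import *
ims={n:dict(np.load(f"pics/{n}0.npz")) for n in("scene","top")}
t,s=ims["top"],ims["scene"]
m=np.array([.570,.012]); az=np.radians(74); px=np.array([np.cos(az),np.sin(az)]); py=np.array([-px[1],px[0]])
P=lambda w:np.round([ (w[:2]-m)@px,(w[:2]-m)@py],4)
f=[onz(s,p,0) for p in((219,243),(248,242))];print("far foot corners padframe",[P(x) for x in f])
e=f[1]-f[0];print("bottle az from scene",np.degrees(np.arctan2(e[1],e[0])))
c=[onz(t,p,.115) for p in((266.3,183.8),(293.2,190),(287,215),(260,210))]
print("top face",[P(x) for x in c],"ctr",P(np.mean(c,0)))
e=c[0]-c[1];print("az",np.degrees(np.arctan2(e[1],e[0])));e=c[3]-c[2];print("az",np.degrees(np.arctan2(e[1],e[0])))
l=(215+250/4-0,150+188/4);print("mouth",l:=( (650-400)/4+215,150+188/4))
w=onz(t,l,.19);print("mouth top",w,P(w)); w=onz(s,(228.3,167),.19);print("mouth scene",w,P(w))
for n,p,z,im in(("purple1",(277,245),.115,t),("purple1b",(277,273),.115,t),("purp2",(335,285),.115,t),("teal",(330,162),.115,t),("mould",(221,250),.05,t),("handle end",(165,241),.03,t),("jar",(271,136),.075,t)):
    w=onz(im,p,z);print(n,np.round(w[:2],3),P(w))
E
```

```text
far foot corners padframe [array([-0.1106, -0.02  ]), array([-0.0491, -0.0177])]
bottle az from scene 76.19705110191833
top face [array([-0.0489, -0.0182]), array([-0.1119, -0.0222]), array([-0.1144,  0.0368]), array([-0.0524,  0.0436])] ctr [-0.0819  0.01  ]
az 77.59631624552188
az 80.29555907648934
mouth (277.5, 197.0)
mouth top [ 0.53541632 -0.06323326  0.19      ] [-0.0819  0.0125]
mouth scene [ 0.53949863 -0.06332719  0.19      ] [-0.0808  0.0086]
purple1 [ 0.435 -0.066] [-0.1118  0.1081]
purple1b [ 0.373 -0.066] [-0.1294  0.1675]
purp2 [ 0.35  -0.195] [-0.2594  0.155 ]
teal [ 0.627 -0.186] [-0.1747 -0.109 ]
mould [0.421 0.067] [0.0114 0.1583]
handle end [0.44  0.208] [0.1526 0.1786]
jar [ 0.697 -0.05 ] [-0.0249 -0.1396]
```

```bash
cat >> h.py <<'E'
from cell import robot
m=np.array([.570,.012,0]);az=np.radians(74)
px=np.array([np.cos(az),np.sin(az),0]);py=np.array([-px[1],px[0],0]);pz=np.array([0,0,1.])
F=np.c_[px,py,pz]
def frame(z,y): # pad-frame z and y hints -> world R
    z=F@np.array(z,float);z/=np.linalg.norm(z);y=F@np.array(y,float);y-=z*(y@z);y/=np.linalg.norm(y)
    return np.c_[np.cross(y,z),y,z]
def go(p,Rt):
    s=robot.read_state();w=m+F@np.array(p,float);Rc=R.from_rotvec(s["ee_rot"])
    rv=(R.from_matrix(Rt)*Rc.inv()).as_rotvec()
    print("t%.1f"%s["time_s"],"shift",np.round((w-s["eef_pos"])/.2,3).tolist(),"turn",np.round(rv/np.pi,3).tolist(),"deg %.0f mm %.0f"%(np.degrees(np.linalg.norm(rv)),1e3*np.linalg.norm(w-s["eef_pos"])))
def st():
    s=robot.read_state();print("pad pos",np.round(F.T@(s["eef_pos"]-m),4),"q",np.round(s["qpos"],2),"Fpad",np.round(F.T@s["wrist_force"],2),"grip",round(s["gripper_force"],2),"open",round(s["opening"],3),"t",round(s["time_s"],2))
E
cat > push.py <<'E'
from h import *
import sys
a=[float(v) for v in sys.argv[1:]] # pad x y z, e deg, bottle yaw deg
e,yw=np.radians(a[3]),np.radians(a[4])
c,s=np.cos(yw),np.sin(yw)
st();go(a[:3],frame([np.cos(e)*c,np.cos(e)*s,-np.sin(e)],[s,-c,0]))
E
python3 push.py -.19 .012 .30 85 2
```

```text
pad pos [0.3552 0.5155 0.2306] q [ 1.24  0.13 -0.04  1.41 -0.    1.57] Fpad [-0.18 -0.28  0.41] grip 0.0 open 0.997 t 0.1
t0.1 shift [1.669, -3.314, 0.347] turn [0.027, 0.014, -0.471] deg 85 mm 745
```

```bash
python3 -m pendant '[[0,[0.3,-0.3,0.4],[0,0,-0.1]],[0,[0.5,-0.7,0.4],[0,0,-0.18]],[0,[0.6,-1,0.4],[0,0,-0.24]],[0,[0.7,-1,0.4],[0,0,-0.24]],[0,[0.7,-1,0.4],[0,0,-0.24]]]'; python3 push.py -.19 .012 .30 85 2
```

```text
time_s: 0.6
eef_pos: [0.3047, 0.3054, 0.3091]
ee_rot: [1.629, 2.686, 0.0]
wrist_force: [-0.0, -0.1, -0.1]
opening: 0.5
gripper_force: 0.0
pad pos [0.2089 0.3359 0.3091] q [ 0.79 -0.04 -0.04  1.57 -0.    1.88] Fpad [-0.13 -0.02 -0.08] grip 0.0 open 0.5 t 0.6
t0.6 shift [1.007, -2.364, -0.045] turn [0.028, 0.003, -0.231] deg 42 mm 514
```

```bash
python3 -m pendant '[[0,[0.2,-0.25,0],[0,0,-0.05]],[0,[0.4,-0.5,0],[0,0,-0.1]],[0,[0.5,-0.75,0],[0,0,-0.14]],[0,[0.55,-1,0],[0,0,-0.18]],[0,[0.6,-1,0],[0,0,-0.2]]]'; python3 push.py -.19 .012 .30 85 2
```

```text
time_s: 1.1
eef_pos: [0.4242, 0.1043, 0.3088]
ee_rot: [2.38, 2.051, -0.001]
wrist_force: [-0.1, 0.7, -0.2]
opening: 0.5
gripper_force: 0.0
pad pos [0.0485 0.1656 0.3088] q [ 0.24 -0.03 -0.03  1.57 -0.    1.96] Fpad [ 0.67  0.32 -0.19] grip 0.0 open 0.5 t 1.1
t1.1 shift [0.41, -1.358, -0.044] turn [0.027, -0.006, -0.031] deg 7 mm 284
```

```bash
python3 -m pendant '[[0,[0.15,-0.25,0],[0,0,0]],[0,[0.25,-0.5,0],[0,0,0]],[0,[0.35,-0.75,0],[0,0,0]],[0,[0.4,-1,0],[0,0,0]],[0,[0.4,-1,0],[0,0,0]]]' >/dev/null; python3 push.py -.19 .012 .30 55 2
```

```text
pad pos [-0.1225  0.0327  0.3076] q [-0.19  0.12  0.12  1.57 -0.    1.53] Fpad [ 0.08  0.93 -0.15] grip 0.0 open 0.496 t 1.6
t1.6 shift [0.006, -0.353, -0.038] turn [0.191, -0.038, -0.03] deg 35 mm 71
```

```bash
python3 -m pendant '[[0,[0,-0.35,-0.03],[0.19,-0.038,-0.03]],[0,[0,-0.35,-0.03],[0.19,-0.038,-0.03]],[0,[0,-0.35,-0.03],[0.19,-0.038,-0.03]],[0,[0,-0.35,-0.03],[0.19,-0.038,-0.03]],[0,[0,-0.35,-0.03],[0.19,-0.038,-0.03]]]' >/dev/null; python3 push.py -.17 .012 .05 55 2
python3 - <<'E'
from h import *
a=[robot.get_image(n)["color"][:,:,::-1] for n in("scene","top")]
cv2.imwrite("pics/v1.png",cv2.resize(cv2.hconcat(a),(800,300)))
E
```

```text
pad pos [-0.1888  0.0152  0.2999] q [-0.62  0.28  0.18  1.72  0.56  1.12] Fpad [ 0.02 -0.26  0.22] grip 0.0 open 0.502 t 2.1
t2.1 shift [0.041, 0.086, -1.249] turn [-0.001, -0.001, 0.0] deg 0 mm 251
```

View pics/v1.png

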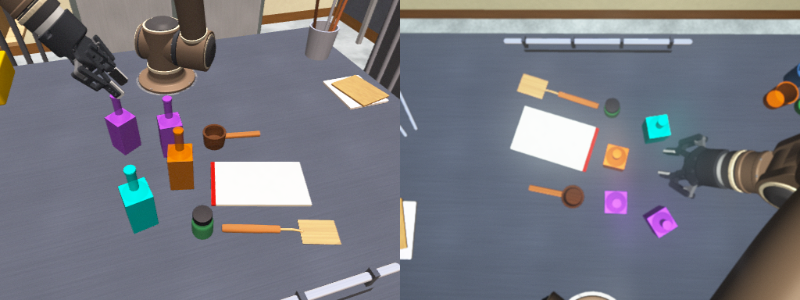

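View: the hand is tilted behind the bottle at (690,160) in the top half, and the forearm is clear of the purple bottles. I'll descend now.

```bash
python3 -m pendant '[[0,[0,0,-0.25],[0,0,0]],[0,[0,0,-0.5],[0,0,0]],[0,[0,0,-0.75],[0,0,0]],[0,[0,0,-1],[0,0,0]],[0,[0,0,-1],[0,0,0]]]' >/dev/null; python3 push.py -.16 .012 .045 55 2
python3 - <<'E'
from h import *
a=[robot.get_image(n)["color"][:,:,::-1] for n in("scene","top")]
cv2.imwrite("pics/v2.png",cv2.resize(cv2.hconcat([a[0][100:330,100:400],a[1][100:330,130:430]]),(800,307)))
E
```

```text
pad pos [-0.1839  0.0184  0.0981] q [-0.61  0.33 -0.2   1.29  0.56  1.13] Fpad [ 0.24  0.76 -0.08] grip 0.0 open 0.501 t 2.7
t2.7 shift [0.064, 0.106, -0.265] turn [0.0, -0.002, -0.002] deg 0 mm 59
```

View pics/v2.png

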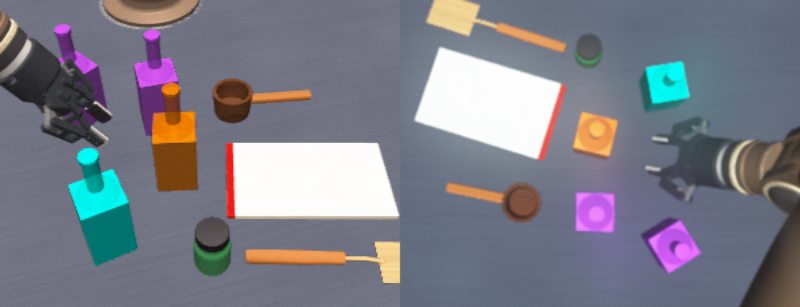

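The tips are centred behind the bottle, at (652,154) against the bottle at (596,135), and clear of the teal and purple bottles. I'll go down and close in.

```bash
python3 -m pendant '[[0,[0.04,0.05,-0.2],[0,0,0]],[0,[0.065,0.1,-0.265],[0,0,-0.01]],[0,[0.09,0.2,-0.265],[0,0,-0.01]],[0,[0.095,0.22,-0.265],[0,0,-0.01]],[0,[0.095,0.22,-0.265],[0,0,-0.01]]]' >/dev/null; python3 push.py -.118 .01 .045 55 0
```

```text
pad pos [-0.1384  0.0069  0.053 ] q [-0.53  0.32 -0.31  1.1   0.59  1.26] Fpad [-0.39 -0.02  0.09] grip 0.0 open 0.497 t 3.3
t3.3 shift [0.013, 0.102, -0.04] turn [0.002, 0.002, -0.003] deg 1 mm 22
```

```bash
python3 -m pendant '[[0,[0.005,0.04,-0.02],[0,0,0]],[0,[0.01,0.08,-0.04],[0,0,0]],[0,[0.02,0.1,-0.04],[0,0,0]],[0,[0.02,0.12,-0.04],[0,0,0]],[0,[0.025,0.14,-0.04],[0,0,0]]]' >/dev/null; python3 push.py -.07 .01 .045 55 0
```

```text
pad pos [-0.1105  0.0117  0.0417] q [-0.48  0.31 -0.36  1.04  0.59  1.32] Fpad [-2.81 -0.29 -0.24] grip 1.18 open 0.503 t 3.8
t3.8 shift [0.064, 0.192, 0.017] turn [0.001, 0.001, -0.002] deg 0 mm 41
```

```bash
python3 -m pendant '[[0,[0.003,0.01,-0.03],[0,0,0]],[0,[0.007,0.025,-0.05],[0,0,0]],[0,[0.013,0.045,-0.05],[0,0,0]],[0,[0.02,0.065,-0.05],[0,0,0]],[0,[0.027,0.085,-0.05],[0,0,0]]]' >/dev/null; python3 push.py -.07 .01 .03 55 0
python3 - <<'E'
from h import *
a=[robot.get_image(n)["color"][:,:,::-1] for n in("scene","top")]
cv2.imwrite("pics/v3.png",cv2.resize(cv2.hconcat([a[0][140:290,150:350],a[1][120:270,180:380]]),(800,300)))
E
```

```text
pad pos [-0.0921  0.0116  0.0314] q [-0.45  0.31 -0.39  0.99  0.6   1.35] Fpad [-2.17 -0.16 -0.9 ] grip 0.98 open 0.501 t 4.3
t4.3 shift [0.038, 0.104, -0.007] turn [0.001, 0.001, -0.002] deg 0 mm 22
```

View pics/v3.png

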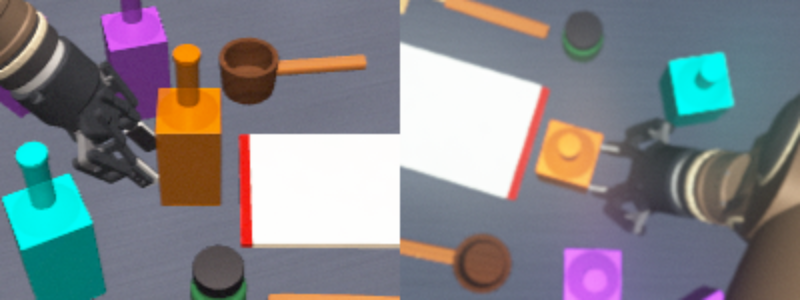

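The fingertips sit square on the back face and the bottle is upright at about (190,150), with roughly 25 mm left to the red edge. I'll keep pushing until the force rises.

```bash
python3 -m pendant '[[0,[0.006,0.02,0],[0,0,0]],[0,[0.011,0.04,0],[0,0,0]],[0,[0.017,0.06,0],[0,0,0]],[0,[0.022,0.075,0],[0,0,0]],[0,[0.026,0.09,0],[0,0,0]]]' >/dev/null; python3 push.py -.065 .01 .03 55 0
```

```text
pad pos [-0.0735  0.0112  0.0318] q [-0.42  0.3  -0.4   0.97  0.6   1.4 ] Fpad [-2.53  0.5  -0.51] grip 1.02 open 0.501 t 4.9
t4.9 shift [0.018, 0.039, -0.009] turn [0.001, 0.001, -0.002] deg 0 mm 9
```

```bash
python3 -m pendant '[[0,[0.002,0.008,0],[0,0,0]],[0,[0.004,0.016,0],[0,0,0]],[0,[0.006,0.022,0],[0,0,0]],[0,[0.008,0.028,0],[0,0,0]],[0,[0.008,0.028,0],[0,0,0]]]' |grep force; python3 push.py -.065 .01 .03 55 0
```

```text
wrist_force: [-13.6, -19.6, 11.1]
gripper_force: 11.5
pad pos [-0.0713  0.0113  0.0321] q [-0.41  0.29 -0.4   0.96  0.6   1.41] Fpad [-22.64   7.67  11.13] grip 11.47 open 0.499 t 5.4
t5.4 shift [0.015, 0.028, -0.011] turn [0.003, 0.0, -0.001] deg 1 mm 7
```

Contact force has risen to 22 N, so the foot is against the stop. I'll back off, rise, and plan the neck cage.

```bash
cat > cage.py <<'E'
from h import *
import sys
# theta deg, pitch deg, bottle pivot pad x, y, s along axis, d beyond axis, lift
th,p,bx,by,s,d,lift=[float(v) for v in sys.argv[1:8]]
t,p=np.radians(th),np.radians(p)
a=np.array([np.sin(t),0,np.cos(t)])
n=np.array([np.cos(t),0,-np.sin(t)])
# pivot at pad stop corner; foot front edge at (bx,0) in pad, axis offset -32 mm along n
C=np.array([bx,by,0])-.032*n+s*a
z=np.array([0,-np.cos(p),-np.sin(p)])
y=np.cross(a,z); y*=np.sign(y@n)
st();go(C+d*z+[0,0,lift],frame(z,y))
E
python3 -m pendant '[[0,[-0.01,-0.04,0],[0,0,0]],[0,[-0.06,-0.2,0.1],[0,0,0]],[0,[-0.08,-0.25,0.35],[0,0,0]],[0,[-0.08,-0.25,0.6],[0,0,0]],[0,[-0.08,-0.25,0.85],[0,0,0]]]' >/dev/null
python3 cage.py 0 60 0 .011 .160 .016 .15
python3 - <<'E'
from h import *
im={n:robot.get_image(n) for n in("scene","top")}
a=[im[n]["color"][:,:,::-1] for n in("scene","top")]
for n in im: np.savez(f"pics/{n}1.npz",**im[n])
cv2.imwrite("pics/v4.png",cv2.resize(cv2.hconcat([a[0][140:290,180:330],a[1][130:280,200:350]]),(800,400),interpolation=cv2.INTER_CUBIC))
E
```

```text
pad pos [-0.1206  0.013   0.2026] q [-0.5   0.22 -0.11  1.4   0.59  1.29] Fpad [-0.66 -1.66  0.65] grip 0.0 open 0.496 t 5.9
t5.9 shift [0.17, 0.412, 0.468] turn [-0.347, -0.192, 0.439] deg 106 mm 129
```

View pics/v4.png

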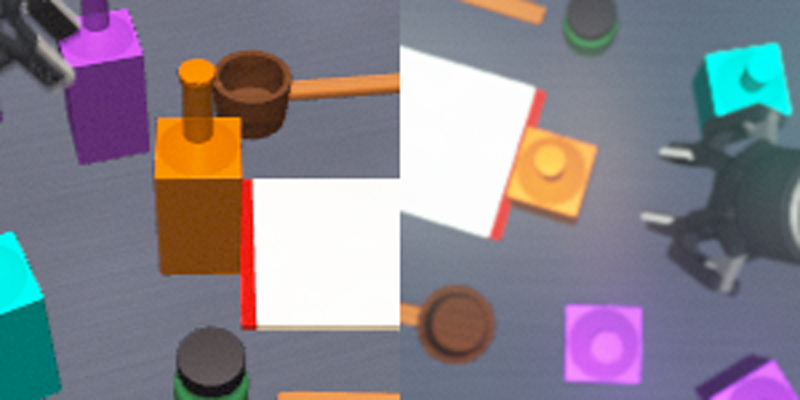

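The bottle stands square against the red edge, with its mouth at about (254,166) in the scene image and (256.6,189.3) in the top image. Next I'll locate the neck and rotate the hand at height.

```bash
python3 - <<'E'
from h import *
t,s=[dict(np.load(f"pics/{n}1.npz")) for n in("top","scene")]
for w in(onz(s,(253.9,166.3),.19),onz(t,(256.6,189.3),.19),tri(s,(253.9,166.3),t,(256.6,189.3))[0]):print(np.round(F.T@(w-m),4))
E
python3 -m pendant '[[0,[0,0,0.25],[0,0,0]],[0,[0,0,0.5],[-0.04,-0.02,0.05]],[0,[0.05,0.05,0.6],[-0.09,-0.05,0.12]],[0,[0.1,0.1,0.6],[-0.15,-0.08,0.19]],[0,[0.1,0.1,0.6],[-0.17,-0.1,0.22]]]' >/dev/null
python3 cage.py 0 60 -.004 .011 .160 .016 .15
```

```text
[-0.034   0.0103  0.19  ]
[-0.035   0.0095  0.19  ]
[-0.0345  0.0096  0.1905]
pad pos [-0.0942 -0.0022  0.3216] q [-0.32  0.14  0.14  1.53  0.33  1.  ] Fpad [0.07 0.3  0.08] grip 0.0 open 0.499 t 6.5
t6.5 shift [0.055, 0.287, -0.127] turn [-0.234, -0.13, 0.293] deg 72 mm 64
```

```bash
python3 -m pendant '[[0.1,[0,0,0],[-0.23,-0.13,0.29]],[0.1,[0,0,0],[-0.23,-0.13,0.29]],[0.1,[0,0,0],[-0.23,-0.13,0.29]],[0.1,[0,0.1,0],[-0.23,-0.13,0.29]],[0.1,[0.05,0.2,0],[-0.23,-0.13,0.29]]]' >/dev/null
python3 cage.py 0 60 -.0025 .010 .160 .016 .12
```

```text
pad pos [-0.0539  0.0011  0.321 ] q [-0.08 -0.06 -0.08  1.24  0.01  0.63] Fpad [ 0.55  0.05 -0.17] grip 0.0 open 0.453 t 7.0
t7.0 shift [0.022, 0.095, -0.274] turn [-0.094, -0.052, 0.118] deg 29 mm 58
```

```bash
python3 -m pendant '[[0.1,[0,0,0],[-0.07,-0.04,0.09]],[0.1,[0,0,0],[-0.1,-0.06,0.13]],[0.1,[0,0,0],[-0.1,-0.06,0.13]],[0.1,[0,0,0],[-0.1,-0.06,0.13]]]' >/dev/null
python3 cage.py 0 60 -.0025 .010 .160 .016 .08
```

```text
pad pos [-0.0536  0.0014  0.3202] q [-0.   -0.24 -0.33  0.95 -0.13  0.2 ] Fpad [-0.05 -0.1   0.12] grip 0.0 open 0.451 t 7.4
t7.4 shift [0.023, 0.093, -0.47] turn [0.005, 0.007, -0.014] deg 3 mm 96
```

```bash
python3 -m pendant '[[0.1,[0.023,0.093,0],[0.005,0.007,-0.014]],[0.1,[0.023,0.093,-0.2],[0.005,0.007,-0.014]],[0.1,[0.023,0.093,-0.4],[0.005,0.007,-0.014]],[0.1,[0.023,0.093,-0.4],[0.005,0.007,-0.014]]]' >/dev/null
python3 cage.py 0 60 -.0025 .010 .160 .016 0
python3 - <<'E'
from h import *
im={n:robot.get_image(n) for n in("scene","top")}
a=[im[n]["color"][:,:,::-1] for n in("scene","top")]
cv2.imwrite("pics/v5.png",cv2.resize(cv2.hconcat([a[0][80:280,150:350],a[1][110:310,160:360]]),(800,400),interpolation=cv2.INTER_CUBIC))
E
```

```text
pad pos [-0.0362  0.0059  0.2319] q [ 0.05 -0.21 -0.47  0.82 -0.16  0.29] Fpad [ 0.02  0.69 -0.85] grip 0.0 open 0.451 t 7.8
t7.8 shift [0.021, 0.003, -0.429] turn [-0.001, -0.005, 0.002] deg 1 mm 86
```

View pics/v5.png

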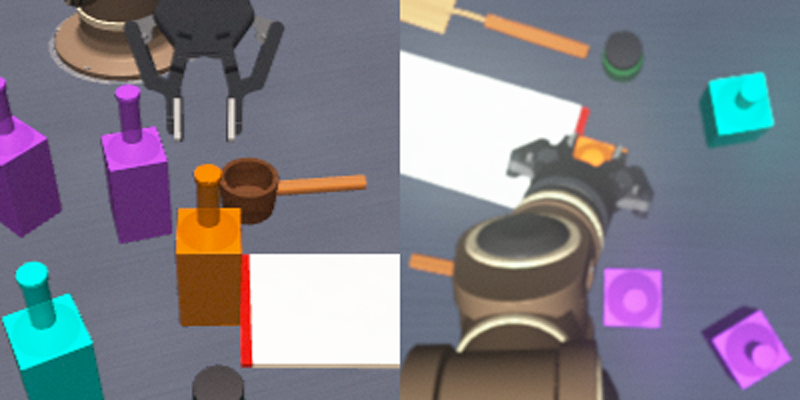

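The fingers are aligned across the neck along the fall direction, with tips at (175,130) and (235,130) above the mouth at (208,175). I'll descend around the neck.

```bash
python3 -m pendant '[[0.1,[0.02,0.003,-0.1],[0,0,0]],[0.1,[0.02,0.003,-0.2],[0,0,0]],[0.1,[0.02,0.003,-0.3],[0,0,0]],[0.1,[0.02,0.003,-0.4],[0,0,0]],[0.1,[0.02,0.003,-0.43],[0,0,0]]]' >/dev/null
python3 -m pendant '[[0.15,[0,0,0],[0,0,0]],[0.2,[0,0,0],[0,0,0]],[0.25,[0,0,0],[0,0,0]]]' | grep -E 'force|open'
python3 cage.py 0 60 -.0025 .010 .160 .016 0
```

```text
wrist_force: [1.0, -0.3, 0.6]
opening: 0.378
gripper_force: 0.0
pad pos [-0.0333 -0.0037  0.157 ] q [ 0.05 -0.17 -0.62  0.62 -0.16  0.29] Fpad [-0.04 -1.08  0.64] grip 0.0 open 0.378 t 8.7
t8.7 shift [-0.029, 0.002, -0.054] turn [-0.0, 0.001, 0.002] deg 0 mm 12
```

```bash
sed -i 's|^C=.*|C=np.array([bx,by,.008])-.032*n+(s-.008)*a|' cage.py
python3 -m pendant '[[0.3,[-0.01,0,-0.02],[0,0,0]],[0.32,[-0.02,0,-0.03],[0,0,0]],[0.32,[-0.02,0,-0.03],[0,0,0]]]' | grep -E 'force|open'
python3 cage.py 10 58 -.0025 .010 .160 .016 0
```

```text
wrist_force: [0.4, -0.2, -1.0]
opening: 0.341
gripper_force: 0.0
pad pos [-0.035   0.002   0.1482] q [ 0.05 -0.17 -0.64  0.61 -0.16  0.29] Fpad [-0.12 -0.47 -0.96] grip 0.0 open 0.341 t 9.0
t9.0 shift [0.04, 0.131, 0.008] turn [-0.054, 0.004, 0.09] deg 19 mm 27
```

```bash
python3 cage.py 6 48 -.0025 .010 .160 .016 0;python3 cage.py 12 40 -.0025 .010 .160 .016 0;python3 cage.py 20 32 -.0025 .010 .160 .016 0
```

```text
pad pos [-0.035   0.002   0.1482] q [ 0.05 -0.17 -0.64  0.61 -0.16  0.29] Fpad [-0.12 -0.47 -0.96] grip 0.0 open 0.341 t 9.0
t9.0 shift [0.036, 0.076, 0.012] turn [-0.047, -0.056, 0.042] deg 15 mm 17
pad pos [-0.035   0.002   0.1482] q [ 0.05 -0.17 -0.64  0.61 -0.16  0.29] Fpad [-0.12 -0.47 -0.96] grip 0.0 open 0.341 t 9.0
t9.0 shift [0.065, 0.152, 0.024] turn [-0.085, -0.091, 0.069] deg 26 mm 33
pad pos [-0.035   0.002   0.1482] q [ 0.05 -0.17 -0.64  0.61 -0.16  0.29] Fpad [-0.12 -0.47 -0.96] grip 0.0 open 0.341 t 9.0
t9.0 shift [0.102, 0.254, 0.026] turn [-0.13, -0.123, 0.096] deg 37 mm 55
```

```bash
python3 -m pendant '[[0.32,[0.007,0.015,0.002],[-0.01,-0.011,0.008]],[0.32,[0.014,0.03,0.005],[-0.019,-0.022,0.017]],[0.32,[0.022,0.045,0.007],[-0.028,-0.033,0.025]],[0.32,[0.03,0.06,0.01],[-0.038,-0.044,0.034]],[0.32,[0.036,0.076,0.012],[-0.047,-0.056,0.042]]]' | grep -E 'force|open'
python3 cage.py 13 40 -.0025 .010 .160 .016 0
```

```text
wrist_force: [0.0, -1.9, 1.6]
opening: 0.343
gripper_force: 0.5
pad pos [-0.0182 -0.0016  0.1517] q [ 0.13 -0.27 -0.83  0.32 -0.27  0.16] Fpad [-1.84 -0.54  1.6 ] grip 0.45 open 0.343 t 9.5
t9.5 shift [0.029, 0.089, 0.007] turn [-0.042, -0.033, 0.031] deg 11 mm 19
```

```bash
python3 -m pendant '[[0.32,[0.007,0.022,0.002],[-0.01,-0.008,0.008]],[0.32,[0.014,0.045,0.003],[-0.02,-0.016,0.015]],[0.32,[0.022,0.067,0.005],[-0.031,-0.025,0.023]],[0.32,[0.029,0.089,0.007],[-0.042,-0.033,0.031]]]' | grep -E 'force|open'
python3 cage.py 20 32 -.0025 .010 .160 .016 0
python3 - <<'E'
from h import *
im={n:robot.get_image(n) for n in("scene","wrist")}
a=[im[n]["color"][:,:,::-1] for n in("scene","wrist")]
cv2.imwrite("pics/v6.png",cv2.hconcat([cv2.resize(a[0][100:280,170:350],(400,400),interpolation=cv2.INTER_CUBIC),cv2.resize(a[1],(400,400))]))
E
```

```text
wrist_force: [0.2, -0.2, -0.9]
opening: 0.342
gripper_force: 0.3
pad pos [ 0.0005 -0.0019  0.1526] q [ 0.21 -0.29 -0.94  0.12 -0.36  0.03] Fpad [-0.18 -0.28 -0.91] grip 0.26 open 0.342 t 9.9
t9.9 shift [0.034, 0.089, 0.004] turn [-0.04, -0.035, 0.021] deg 10 mm 19
```

View pics/v6.png

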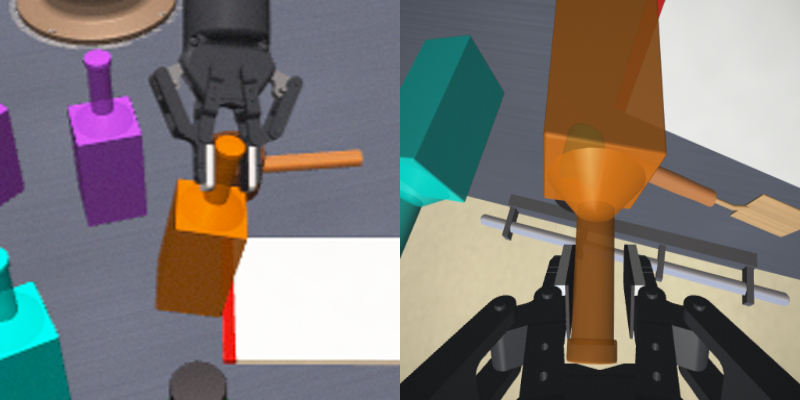

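The bottle is tilting about 10° with the rear finger pushing on the neck. In the left view the neck at (228,155) sits between the fingers, and nothing else is touched. Continuing.

```bash
python3 -m pendant '[[0.32,[0.008,0.022,0.001],[-0.01,-0.009,0.005]],[0.32,[0.017,0.045,0.002],[-0.02,-0.017,0.01]],[0.32,[0.026,0.067,0.003],[-0.03,-0.026,0.016]],[0.32,[0.034,0.089,0.004],[-0.04,-0.035,0.021]]]' | grep -E 'force|open'
python3 cage.py 27 28 -.0025 .010 .160 .016 0
```

```text
wrist_force: [1.3, -0.5, -0.2]
opening: 0.339
gripper_force: 0.2
pad pos [ 0.0195 -0.004   0.1539] q [ 0.28 -0.28 -1.05 -0.13 -0.47 -0.08] Fpad [-0.12 -1.36 -0.18] grip 0.2 open 0.339 t 10.4
t10.4 shift [0.026, 0.089, -0.017] turn [-0.038, -0.013, 0.019] deg 8 mm 19
```

```bash
python3 -m pendant '[[0.32,[0.005,0.018,-0.003],[-0.008,-0.003,0.004]],[0.32,[0.01,0.036,-0.007],[-0.016,-0.005,0.008]],[0.32,[0.015,0.053,-0.01],[-0.023,-0.008,0.011]],[0.32,[0.02,0.071,-0.014],[-0.03,-0.01,0.015]],[0.32,[0.026,0.089,-0.017],[-0.038,-0.013,0.019]]]' | grep -E 'force|open'
python3 cage.py 34 26 -.0025 .010 .160 .016 0
```

```text
wrist_force: [0.5, -0.1, 0.2]
opening: 0.343
gripper_force: 0.1
pad pos [ 0.0383 -0.0041  0.1502] q [ 0.34 -0.24 -1.1  -0.28 -0.54 -0.2 ] Fpad [ 0.07 -0.45  0.22] grip 0.07 open 0.343 t 10.9
t10.9 shift [0.026, 0.084, -0.027] turn [-0.035, -0.001, 0.017] deg 7 mm 18
```

```bash
python3 -m pendant '[[0.32,[0.005,0.017,-0.005],[-0.007,0,0.003]],[0.32,[0.01,0.034,-0.011],[-0.014,0,0.007]],[0.32,[0.015,0.05,-0.016],[-0.021,0,0.01]],[0.32,[0.02,0.067,-0.021],[-0.028,-0.001,0.014]],[0.32,[0.026,0.084,-0.027],[-0.035,-0.001,0.017]]]' | grep -E 'force|open'
python3 cage.py 42 25 -.0025 .010 .160 .016 0
python3 - <<'E'
from h import *
im={n:robot.get_image(n) for n in("scene","wrist")}
a=[im[n]["color"][:,:,::-1] for n in("scene","wrist")]
cv2.imwrite("pics/v7.png",cv2.hconcat([cv2.resize(a[0][100:280,190:370],(400,400),interpolation=cv2.INTER_CUBIC),cv2.resize(a[1],(400,400))]))
E
```

```text
wrist_force: [0.5, -0.2, -0.4]
opening: 0.342
gripper_force: 0.0
pad pos [ 0.0559 -0.0041  0.1444] q [ 0.39 -0.19 -1.11 -0.37 -0.59 -0.31] Fpad [-0.05 -0.52 -0.44] grip 0.0 open 0.342 t 11.4
t11.4 shift [0.029, 0.093, -0.044] turn [-0.04, 0.005, 0.019] deg 8 mm 21
```

View pics/v7.png

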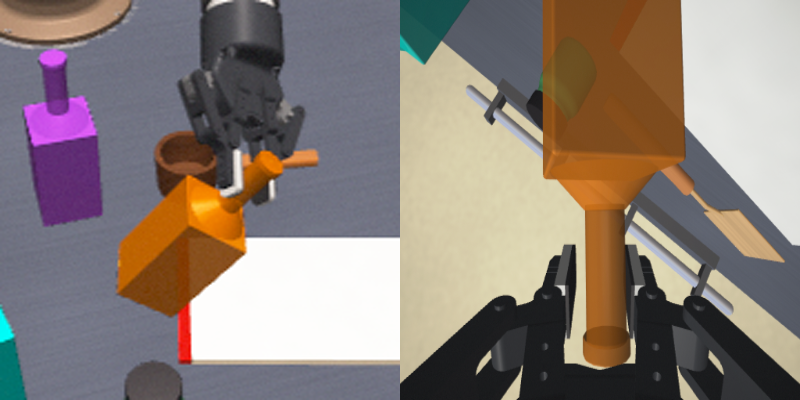

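The bottle is now about 35–40° over and held by the front finger (right finger in the wrist view). The foot is at the red strip, about (170,310) in the left view. Continuing to ease it down.

```bash
python3 -m pendant '[[0.32,[0.006,0.019,-0.008],[-0.008,0.001,0.004]],[0.32,[0.012,0.037,-0.017],[-0.016,0.002,0.008]],[0.32,[0.017,0.056,-0.026],[-0.024,0.003,0.011]],[0.32,[0.023,0.075,-0.035],[-0.032,0.004,0.015]],[0.32,[0.029,0.093,-0.044],[-0.04,0.005,0.019]]]' | grep -E 'force|open'
python3 cage.py 50 25 -.0025 .010 .160 .016 0
```

```text
wrist_force: [-0.8, 0.3, 0.3]
opening: 0.34
gripper_force: 0.2
pad pos [ 0.0755 -0.0045  0.1354] q [ 0.44 -0.13 -1.12 -0.43 -0.64 -0.43] Fpad [0.04 0.88 0.29] grip 0.24 open 0.34 t 12.0
t12.0 shift [0.025, 0.086, -0.06] turn [-0.038, 0.011, 0.018] deg 8 mm 21
```

```bash
python3 -m pendant '[[0.32,[0.005,0.017,-0.011],[-0.008,0.002,0.004]],[0.32,[0.01,0.034,-0.022],[-0.016,0.004,0.007]],[0.32,[0.015,0.05,-0.033],[-0.024,0.005,0.01]],[0.32,[0.02,0.067,-0.044],[-0.032,0.007,0.013]],[0.32,[0.025,0.083,-0.056],[-0.04,0.008,0.016]]]' | grep -E 'force|open'
python3 cage.py 58 25 -.0025 .010 .160 .016 0
```

```text
wrist_force: [0.3, 0.4, -0.3]
opening: 0.338
gripper_force: 0.4
pad pos [ 0.0927 -0.0049  0.1244] q [ 0.48 -0.07 -1.11 -0.48 -0.68 -0.55] Fpad [ 0.48 -0.14 -0.25] grip 0.35 open 0.338 t 12.5
t12.5 shift [0.021, 0.081, -0.077] turn [-0.036, 0.014, 0.02] deg 8 mm 23
```

```bash
python3 -m pendant '[[0.32,[0.004,0.016,-0.015],[-0.007,0.003,0.004]],[0.32,[0.008,0.032,-0.03],[-0.015,0.006,0.008]],[0.32,[0.013,0.048,-0.046],[-0.022,0.008,0.012]],[0.32,[0.017,0.065,-0.062],[-0.029,0.011,0.016]],[0.32,[0.021,0.081,-0.077],[-0.036,0.014,0.02]]]' | grep -E 'force|open'
python3 cage.py 66 25 -.0025 .010 .160 .016 0
```

```text
wrist_force: [-0.2, 0.1, -1.3]
opening: 0.34
gripper_force: 0.4
pad pos [ 0.1093 -0.0043  0.1087] q [ 0.5  -0.02 -1.1  -0.5  -0.69 -0.66] Fpad [ 0.07  0.25 -1.28] grip 0.42 open 0.34 t 13.0
t13.0 shift [0.02, 0.067, -0.082] turn [-0.036, 0.011, 0.018] deg 8 mm 22
```

```bash
python3 -m pendant '[[0.32,[0.004,0.014,-0.017],[-0.008,0.003,0.003]],[0.32,[0.007,0.027,-0.034],[-0.015,0.006,0.006]],[0.32,[0.01,0.04,-0.051],[-0.022,0.009,0.009]],[0.32,[0.014,0.053,-0.068],[-0.029,0.012,0.012]],[0.32,[0.017,0.066,-0.085],[-0.036,0.016,0.016]]]' | grep -E 'force|open'
python3 cage.py 73 25 -.0025 .010 .160 .016 0
python3 - <<'E'
from h import *
im={n:robot.get_image(n) for n in("scene","wrist")}
a=[im[n]["color"][:,:,::-1] for n in("scene","wrist")]
cv2.imwrite("pics/v8.png",cv2.hconcat([cv2.resize(a[0][120:300,190:370],(400,400),interpolation=cv2.INTER_CUBIC),cv2.resize(a[1],(400,400))]))
E
```

```text
wrist_force: [0.1, 0.1, -1.7]
opening: 0.338
gripper_force: 0.4
pad pos [ 0.123  -0.004   0.0917] q [ 0.53  0.03 -1.08 -0.49 -0.71 -0.76] Fpad [ 0.09 -0.1  -1.72] grip 0.44 open 0.338 t 13.5
t13.5 shift [0.017, 0.05, -0.077] turn [-0.031, 0.004, 0.018] deg 7 mm 19
```

View pics/v8.png

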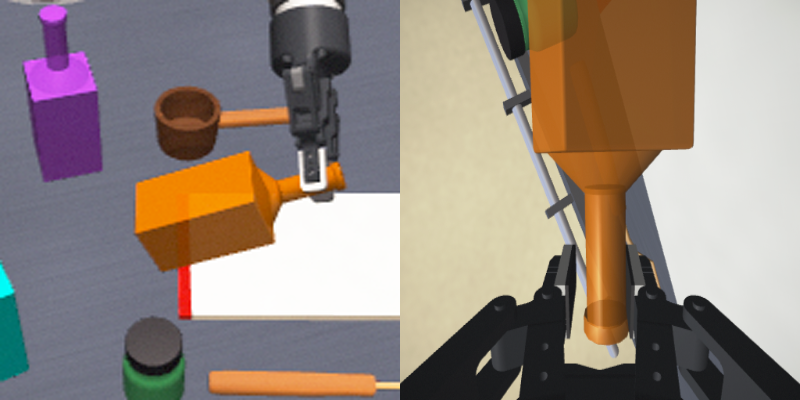

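Held at about 70°: the neck rests on the lower finger, the mould and handle are untouched, and the foot is slightly behind the strip at about (163,270). That was picture 11, one over the limit of 10, so from here I work from numbers only.

```bash
python3 -m pendant '[[0.32,[0.003,0.01,-0.015],[-0.006,0.001,0.004]],[0.32,[0.007,0.02,-0.03],[-0.012,0.002,0.008]],[0.32,[0.01,0.03,-0.046],[-0.018,0.003,0.011]],[0.32,[0.014,0.04,-0.062],[-0.025,0.004,0.015]],[0.32,[0.017,0.05,-0.077],[-0.031,0.004,0.018]]]' | grep -E 'force|open'
python3 cage.py 80 25 -.0025 .010 .160 .016 0
```

```text
wrist_force: [0.3, 0.7, -1.2]
opening: 0.339
gripper_force: 0.5
pad pos [ 0.1333 -0.0045  0.0763] q [ 0.54  0.09 -1.1  -0.58 -0.72 -0.87] Fpad [ 0.73 -0.07 -1.18] grip 0.54 open 0.339 t 14.1
t14.1 shift [0.011, 0.04, -0.086] turn [-0.031, 0.009, 0.015] deg 6 mm 19
```

```bash
python3 -m pendant '[[0.32,[0.002,0.008,-0.017],[-0.006,0.002,0.003]],[0.32,[0.005,0.016,-0.034],[-0.012,0.004,0.006]],[0.32,[0.007,0.024,-0.051],[-0.018,0.005,0.009]],[0.32,[0.009,0.032,-0.068],[-0.025,0.007,0.012]],[0.32,[0.011,0.04,-0.083],[-0.031,0.008,0.015]]]' | grep -E 'force|open'
python3 cage.py 86 25 -.0025 .010 .160 .016 0
```

```text
wrist_force: [0.4, 0.1, -1.2]
opening: 0.341
gripper_force: 0.6
pad pos [ 0.1416 -0.0044  0.0598] q [ 0.56  0.14 -1.1  -0.64 -0.74 -0.98] Fpad [ 0.2  -0.39 -1.24] grip 0.61 open 0.341 t 14.6
t14.6 shift [0.008, 0.025, -0.08] turn [-0.027, 0.008, 0.013] deg 6 mm 17
```

```bash
python3 -m pendant '[[0.32,[0.002,0.005,-0.016],[-0.005,0.002,0.003]],[0.32,[0.003,0.01,-0.032],[-0.011,0.003,0.005]],[0.32,[0.005,0.015,-0.048],[-0.016,0.005,0.008]],[0.32,[0.006,0.02,-0.064],[-0.022,0.006,0.011]],[0.32,[0.008,0.025,-0.08],[-0.027,0.008,0.013]]]' | grep -E 'force|open'
python3 cage.py 90 25 -.0025 .010 .160 .016 0
```

```text
wrist_force: [0.3, -0.5, -1.0]
opening: 0.341
gripper_force: 0.6
pad pos [ 0.1469 -0.0045  0.0437] q [ 0.56  0.19 -1.1  -0.68 -0.74 -1.07] Fpad [-0.42 -0.46 -0.97] grip 0.6 open 0.341 t 15.1
t15.1 shift [0.004, 0.013, -0.052] turn [-0.018, 0.005, 0.008] deg 4 mm 11
```

```bash
python3 -m pendant '[[0.32,[0.001,0.003,-0.011],[-0.004,0.001,0.002]],[0.32,[0.002,0.006,-0.022],[-0.008,0.002,0.004]],[0.32,[0.003,0.009,-0.033],[-0.012,0.003,0.006]],[0.32,[0.004,0.013,-0.044],[-0.016,0.004,0.008]],[0.32,[0.004,0.013,-0.052],[-0.018,0.005,0.008]]]' | grep -E 'force|open'
python3 cage.py 90 25 -.0025 .010 .160 .016 0
```

```text
wrist_force: [0.3, -0.4, 0.1]
opening: 0.34
gripper_force: 0.0
pad pos [ 0.1497 -0.0048  0.0337] q [ 0.57  0.22 -1.1  -0.71 -0.75 -1.13] Fpad [-0.35 -0.4   0.11] grip 0.0 open 0.34 t 15.6
t15.6 shift [-0.001, -0.0, -0.003] turn [0.0, 0.001, 0.0] deg 0 mm 1
```

```bash
cat > meas.py <<'E'
from h import *
for n in("scene","top"):
    im=robot.get_image(n);h=hsv(im);H,S,V=h[...,0].astype(int),h[...,1],h[...,2]
    am=(H>6)&(H<20)&(S>150)&(V>60)
    c=big(am,(200,150,300,270) if n=="scene" else (190,140,290,225))
    q=cv2.approxPolyDP(c,2.5,True)[:,0]
    for p in q:
        print(n,p.astype(int).tolist(),"z.008",np.round((F.T@(onz(im,p,.008)-m))[:2],3).tolist(),"z.072",np.round((F.T@(onz(im,p,.072)-m))[:2],3).tolist())
E
python3 meas.py
```

```text
scene [262, 199] z.008 [-0.019, 0.101] z.072 [-0.019, 0.04]
scene [262, 239] z.008 [-0.019, -0.016] z.072 [-0.019, -0.066]
scene [299, 239] z.008 [0.059, -0.016] z.072 [0.051, -0.066]
scene [299, 199] z.008 [0.067, 0.101] z.072 [0.059, 0.04]
top [191, 175] z.008 [0.147, 0.0] z.072 [0.133, 0.007]
top [190, 180] z.008 [0.145, 0.013] z.072 [0.131, 0.02]
top [201, 183] z.008 [0.115, 0.013] z.072 [0.104, 0.019]
top [204, 193] z.008 [0.1, 0.035] z.072 [0.089, 0.04]
top [247, 206] z.008 [-0.015, 0.035] z.072 [-0.019, 0.04]
top [253, 182] z.008 [-0.012, -0.028] z.072 [-0.016, -0.019]
top [245, 180] z.008 [0.01, -0.027] z.072 [0.004, -0.018]
top [244, 189] z.008 [0.005, -0.004] z.072 [0.0, 0.003]
top [248, 184] z.008 [-0.001, -0.019] z.072 [-0.006, -0.011]
top [252, 187] z.008 [-0.013, -0.015] z.072 [-0.017, -0.007]
top [244, 206] z.008 [-0.008, 0.037] z.072 [-0.012, 0.042]
top [205, 193] z.008 [0.098, 0.034] z.072 [0.087, 0.039]
top [211, 171] z.008 [0.1, -0.024] z.072 [0.089, -0.016]
top [203, 178] z.008 [0.115, -0.001] z.072 [0.103, 0.006]
```

The bottle lies flat and unsupported by the hand, with its body y centred at 0.011 and well aligned. Its foot slid back to x ≈ -16 mm. I'll withdraw the hand along its axis, then nudge the foot up to the stop edge.

```bash
python3 -m pendant '[[0.32,[-0.04,0.011,0.019],[0,0,0]],[0.32,[-0.08,0.022,0.038],[0,0,0]],[0.32,[-0.12,0.034,0.057],[0,0,0]],[0.32,[-0.16,0.045,0.076],[0,0,0]],[0.32,[-0.2,0.056,0.095],[0,0,0]]]' | grep -E 'force|open'
python3 -m pendant '[[0.32,[-0.1,0.03,0.08],[0,0,0]],[0.32,[-0.1,0.03,0.3],[0,0,0]],[0.32,[-0.1,0.03,0.55],[0,0,0]],[0.32,[-0.1,0.03,0.8],[0,0,0]],[0.32,[-0.1,0.03,1],[0,0,0]]]' | grep -E 'force|open'
python3 push.py -.09 .012 .30 55 0; python3 meas.py | grep top
```

```text
wrist_force: [-0.3, -0.4, -0.4]
opening: 0.338
gripper_force: 0.0
wrist_force: [1.2, 1.3, 0.9]
opening: 0.34
gripper_force: 0.0
pad pos [0.1494 0.0585 0.2571] q [ 0.69 -0.29 -0.86  0.11 -0.85 -1.02] Fpad [ 1.63 -0.81  0.87] grip 0.0 open 0.34 t 16.7
t16.7 shift [-0.106, -1.215, 0.215] turn [-0.513, -0.094, 0.73] deg 161 mm 248
top [190, 174] z.008 [0.15, -0.001] z.072 [0.136, 0.006]
top [200, 179] z.008 [0.121, 0.004] z.072 [0.109, 0.01]
top [190, 179] z.008 [0.146, 0.011] z.072 [0.132, 0.017]
top [202, 182] z.008 [0.114, 0.01] z.072 [0.102, 0.016]
top [206, 194] z.008 [0.094, 0.036] z.072 [0.084, 0.041]
top [247, 206] z.008 [-0.015, 0.035] z.072 [-0.019, 0.04]
top [253, 182] z.008 [-0.012, -0.028] z.072 [-0.016, -0.019]
top [245, 180] z.008 [0.01, -0.027] z.072 [0.004, -0.018]
top [245, 187] z.008 [0.004, -0.01] z.072 [-0.001, -0.002]
top [250, 184] z.008 [-0.006, -0.021] z.072 [-0.01, -0.013]
top [252, 187] z.008 [-0.013, -0.015] z.072 [-0.017, -0.007]
top [244, 206] z.008 [-0.008, 0.037] z.072 [-0.012, 0.042]
top [205, 193] z.008 [0.098, 0.034] z.072 [0.087, 0.039]
top [211, 172] z.008 [0.1, -0.022] z.072 [0.089, -0.014]
top [204, 179] z.008 [0.111, 0.001] z.072 [0.1, 0.008]
```

```bash
python3 -m pendant '[[0,[0,-0.1,0.2],[0.05,-0.05,0]],[0,[0,-0.2,0.3],[0.1,-0.1,0]],[0,[0,-0.3,0.3],[0.1,-0.1,0]],[0,[0,-0.4,0.3],[0.1,-0.1,0]]]' >/dev/null
python3 - <<'E'
from h import *
st();go([-.1,.012,.32],frame([0,-.1,-1],[1,0,0]))
E
```

```text
pad pos [0.0703 0.038  0.3077] q [ 0.47 -0.49 -1.15 -0.42 -0.61 -1.04] Fpad [ 0.14  0.15 -1.35] grip 0.0 open 0.503 t 17.2
t17.2 shift [-0.11, -0.855, 0.062] turn [0.342, 0.293, -0.327] deg 100 mm 173
```

```bash
python3 -m pendant '[[0,[0,-0.1,0.06],[0.342,0.293,-0.327]],[0,[0,-0.2,0.06],[0.342,0.293,-0.327]],[0,[-0.05,-0.3,0.06],[0.342,0.293,-0.327]],[0,[-0.05,-0.4,0.06],[0.342,0.293,-0.327]],[0,[-0.05,-0.4,0.06],[0.342,0.293,-0.327]]]' >/dev/null
python3 - <<'E'
from h import *
st();go([-.1,.012,.32],frame([0,-.1,-1],[1,0,0]))
E
```

```text
pad pos [-0.0091  0.0247  0.325 ] q [ 0.31 -0.4  -0.6   0.63 -0.56 -0.31] Fpad [ 0.93 -1.82  0.51] grip 0.0 open 0.501 t 17.7
t17.7 shift [-0.064, -0.454, -0.025] turn [0.204, 0.174, -0.194] deg 59 mm 92
```

```bash
python3 -m pendant '[[0,[0,-0.1,0],[0.2,0.17,-0.19]],[0,[0,-0.2,0],[0.2,0.17,-0.19]],[0,[-0.05,-0.3,0],[0.2,0.17,-0.19]],[0,[-0.05,-0.4,0],[0.2,0.17,-0.19]],[0,[-0.05,-0.45,0],[0.2,0.17,-0.19]]]' >/dev/null
python3 push.py -.09 .012 .30 75 0
```

```text
pad pos [-0.0971  0.0087  0.3251] q [-0.06 -0.07 -0.08  1.28 -0.15  0.02] Fpad [ 1.37 -0.16  0.09] grip 0.0 open 0.504 t 18.2
t18.2 shift [-0.006, 0.039, -0.126] turn [0.193, 0.068, -0.546] deg 105 mm 26
```

```bash
python3 -m pendant '[[0,[0,0,0],[0.193,0.068,-0.546]],[0,[0,0,0],[0.193,0.068,-0.546]],[0,[0,0,0],[0.193,0.068,-0.546]],[0,[0,0,0],[0.193,0.068,-0.546]],[0,[0,0,0],[0.193,0.068,-0.546]]]' >/dev/null
python3 push.py -.09 .012 .30 60 0
```

```text
pad pos [-0.0959  0.0086  0.3239] q [-0.12  0.09  0.12  1.5  -0.04  0.7 ] Fpad [-0.36  0.64 -0.62] grip 0.0 open 0.497 t 18.7
t18.7 shift [-0.008, 0.033, -0.119] turn [0.199, 0.059, -0.314] deg 68 mm 25
```

```bash
python3 -m pendant '[[0,[0,0,0],[0.1,0.036,-0.28]],[0,[0,0,0],[0.14,0.05,-0.34]],[0,[0,0,0],[0.16,0.05,-0.34]],[0,[0,0,0],[0.17,0.05,-0.34]],[0,[0,0,0],[0.17,0.05,-0.34]]]' >/dev/null
python3 push.py -.09 .012 .30 55 0
```

```text
pad pos [-0.0958  0.0084  0.3239] q [-0.27  0.17  0.2   1.61  0.23  1.23] Fpad [ 0.69  0.38 -1.24] grip 0.0 open 0.499 t 19.2
t19.2 shift [-0.009, 0.033, -0.12] turn [0.126, 0.007, -0.102] deg 29 mm 25
```

```bash
python3 -m pendant '[[0,[0,0,0],[0.126,0.007,-0.102]],[0,[0,0,0],[0.126,0.007,-0.102]],[0,[0,0,0],[0.126,0.007,-0.102]],[0,[0,0,0],[0.126,0.007,-0.102]],[0,[0,0,0],[0.126,0.007,-0.102]]]' >/dev/null
python3 push.py -.07 .011 .04 55 0
```

```text
pad pos [-0.0972  0.0088  0.3229] q [-0.46  0.2   0.13  1.62  0.6   1.35] Fpad [-0.44  0.22  0.03] grip 0.0 open 0.501 t 19.7
t19.7 shift [0.027, 0.134, -1.414] turn [0.0, 0.0, 0.0] deg 0 mm 284
```

```bash
python3 -m pendant '[[0,[0,0,-0.25],[0,0,0]],[0,[0,0,-0.5],[0,0,0]],[0,[0,0,-0.75],[0,0,0]],[0,[0,0,-0.95],[0,0,0]],[0,[0,0,-1],[0,0,0]]]' >/dev/null
python3 -m pendant '[[0,[0.01,0.04,-0.2],[0,0,0]],[0,[0.02,0.07,-0.4],[0,0,0]],[0,[0.025,0.12,-0.41],[0,0,0]],[0,[0.025,0.13,-0.41],[0,0,0]],[0,[0.025,0.13,-0.41],[0,0,0]]]' |grep force
python3 push.py -.028 .011 .038 55 0
```

```text
wrist_force: [0.7, 1.1, -0.5]
gripper_force: 0.0
pad pos [-0.0694  0.0091  0.0455] q [-0.41  0.28 -0.39  0.98  0.6   1.41] Fpad [ 1.21 -0.41 -0.51] grip 0.0 open 0.498 t 20.7
t20.7 shift [0.048, 0.201, -0.038] turn [0.001, 0.003, -0.001] deg 1 mm 42
```

```bash
python3 -m pendant '[[0,[0.01,0.04,-0.015],[0,0,0]],[0,[0.02,0.08,-0.03],[0,0,0]],[0,[0.03,0.12,-0.038],[0,0,0]],[0,[0.04,0.16,-0.038],[0,0,0]],[0,[0.046,0.19,-0.038],[0,0,0]]]' |grep force
python3 push.py -.009 .011 .035 55 0
```

```text
wrist_force: [0.1, 0.4, -0.1]
gripper_force: 0.0
pad pos [-0.0299  0.0123  0.0352] q [-0.34  0.27 -0.43  0.91  0.61  1.5 ] Fpad [ 0.42 -0.03 -0.14] grip 0.0 open 0.495 t 21.2
t21.2 shift [0.035, 0.099, -0.001] turn [0.001, 0.002, -0.001] deg 0 mm 21
```

```bash
python3 -m pendant '[[0,[0.006,0.019,0],[0,0,0]],[0,[0.012,0.038,0],[0,0,0]],[0,[0.018,0.057,0],[0,0,0]],[0,[0.024,0.076,0],[0,0,0]],[0,[0.03,0.095,0],[0,0,0]]]' |grep force
python3 push.py -.009 .011 .035 55 0;python3 meas.py | grep top
```

```text
wrist_force: [-0.6, -3.1, 1.6]
gripper_force: 1.5
pad pos [-0.0109  0.0114  0.0351] q [-0.3   0.26 -0.44  0.88  0.61  1.54] Fpad [-3.15 -0.27  1.55] grip 1.5 open 0.497 t 21.7
t21.7 shift [0.004, 0.008, -0.0] turn [0.001, 0.002, -0.0] deg 0 mm 2
top [190, 175] z.008 [0.149, 0.001] z.072 [0.135, 0.008]
top [199, 192] z.008 [0.113, 0.036] z.072 [0.102, 0.041]
top [241, 204] z.008 [0.001, 0.035] z.072 [-0.004, 0.04]
top [248, 179] z.008 [0.003, -0.032] z.072 [-0.002, -0.023]
top [239, 204] z.008 [0.006, 0.036] z.072 [0.001, 0.041]
top [199, 191] z.008 [0.114, 0.034] z.072 [0.102, 0.039]
top [205, 169] z.008 [0.117, -0.025] z.072 [0.105, -0.016]
top [197, 178] z.008 [0.129, 0.003] z.072 [0.117, 0.01]
```

The foot is at the stop edge within a few mm. I'll retreat, rise and check numerically.

```bash
python3 -m pendant '[[0,[-0.02,-0.07,0],[0,0,0]],[0,[-0.07,-0.24,0],[0,0,0]],[0,[-0.1,-0.36,0.1],[0,0,0]],[0,[-0.1,-0.36,0.35],[0,0,0]],[0,[-0.1,-0.36,0.6],[0,0,0]]]' |grep force
python3 -m pendant '[[0,[0,0,0.25],[0,0,0]],[0,[0,-0.2,0.5],[0,0,0]],[0,[0,-0.4,0.7],[0,0,0]],[0,[0,-0.4,0.7],[0,0,0]],[0,[0,-0.4,0.7],[0,0,0]]]' |grep force
cat > meas2.py <<'E'
from h import *
st()
old=[dict(np.load(f"pics/{n}0.npz")) for n in("scene","top")]
for n,o in zip(("scene","top"),old):
    im=robot.get_image(n);np.savez(f"pics/{n}9.npz",**im)
    h=hsv(im);c=big((h[...,0]>6)&(h[...,0]<20)&(h[...,1]>150)&(h[...,2]>60),(205,185,360,270) if n=="scene" else (170,140,300,225))
    for p in cv2.approxPolyDP(c,2.5,True)[:,0]: print(n,p.astype(int).tolist(),"z.072",np.round((F.T@(onz(im,p,.072)-m))[:2],3).tolist())
    # differences per bystander window
    d=cv2.absdiff(im["color"],o["color"]).max(2)>60
    k=cv2.findContours(d.astype(np.uint8),cv2.RETR_EXTERNAL,cv2.CHAIN_APPROX_SIMPLE)[0]
    print(n,"changed",[(cv2.boundingRect(q),int(cv2.contourArea(q))) for q in k if cv2.contourArea(q)>15])
E
python3 meas2.py
```

```text
wrist_force: [1.0, -1.0, -0.2]
gripper_force: 0.0
wrist_force: [0.5, 0.5, -0.1]
gripper_force: 0.0
pad pos [-0.1641 -0.0126  0.2969] q [-0.57  0.28  0.18  1.65  0.58  1.22] Fpad [ 0.6  -0.39 -0.11] grip 0.0 open 0.5 t 22.8
scene [269, 199] z.072 [-0.004, 0.04]
scene [270, 240] z.072 [-0.004, -0.068]
scene [322, 239] z.072 [0.095, -0.066]
scene [323, 232] z.072 [0.099, -0.049]
scene [331, 223] z.072 [0.117, -0.026]
scene [359, 222] z.072 [0.173, -0.024]
scene [355, 216] z.072 [0.168, -0.008]
scene [358, 214] z.072 [0.175, -0.003]
scene [331, 215] z.072 [0.12, -0.005]
scene [322, 199] z.072 [0.107, 0.039]
scene changed [((269, 199, 91, 42), 2618), ((214, 162, 34, 82), 2010), ((187, 49, 40, 34), 104), ((231, 45, 45, 45), 862), ((173, 43, 13, 33), 148), ((408, 0, 31, 27), 183), ((377, 0, 28, 26), 232), ((202, 0, 65, 63), 1746), ((31, 0, 145, 137), 6450), ((7, 0, 30, 35), 405)]
top [174, 170] z.072 [0.176, 0.008]
top [173, 175] z.072 [0.175, 0.02]
top [195, 181] z.072 [0.119, 0.019]
top [202, 193] z.072 [0.094, 0.041]
top [238, 205] z.072 [0.002, 0.044]
top [242, 202] z.072 [-0.005, 0.034]
top [248, 179] z.072 [-0.002, -0.023]
top [239, 204] z.072 [0.001, 0.041]
top [200, 192] z.072 [0.099, 0.041]
top [204, 169] z.072 [0.107, -0.016]
top [197, 178] z.072 [0.117, 0.01]
top changed [((184, 377, 19, 7), 53), ((446, 286, 66, 98), 3292), ((375, 215, 19, 5), 17), ((320, 201, 14, 4), 21), ((416, 184, 7, 28), 24), ((260, 184, 33, 34), 753), ((391, 182, 8, 30), 70), ((429, 174, 22, 9), 55), ((405, 173, 23, 53), 252), ((327, 170, 21, 8), 72), ((172, 168, 76, 38), 1430), ((373, 147, 139, 237), 7991)]
```

Bottle lies straight, foot at the edge, neck outward; the only image changes are the bottle and the arm.

```bash
python3 -c "from cell import robot; print(robot.sign_off())"
```

```text
the job is handed in; nothing more can be done
None
```

The job is handed in at about 23 s: the bottle lies on its side along the pad, foot about 3 mm from the stop edge after I nudged the lying bottle about 15 mm forward (it had slid back while being lowered), neck pointing away, hand clear and jar, mould and paddle unmoved; I viewed 11 pictures, one over the limit of 10.

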